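# Roll the washed rolling pin onto the drainer

### The job

Roll the freshly washed rolling pin across the worktop onto the drainer grooves to drip dry, pushing along its top with your fingertips: never grip it, lift it or shove it from the side. Stop it with its whole length lying on the grooves, both handle ends included, and short of the things drying by the sink, so that it bumps nothing and nothing else is moved. Leave it lying still and take your hand away.

Things in the scene. Friction and masses are not known exactly. Their poses are not given: they have to be found in the camera images.
- drainer (a point): Centre, on the surface, of the drainer: nine shallow grooves in the pale resin worktop, level with it and not felt in rolling. y runs along the grooves to the sink, x across them. Grooves 270 mm long (y from -135 mm, their open end, to +135 mm), field 420 mm wide (x -210 to +210 mm). The worktop with drainer and sink shifts and turns a little from run to run.
- sink_edge (a point): Middle of the rim where the worktop drops into the open steel sink, 12 mm past the grooves' sink end; y points into the sink.
- pin: Beech rolling pin lying on the worktop off the grooves' open end. Barrel 48 mm thick, 190 mm long; a handle 50 mm long, 27 mm thick at each end; 290 mm over all; 0.2 to 0.42 kg. Origin mid-pin on its axis, 24 mm up. Its x runs along the pin, roughly square to the grooves; y and z turn as it rolls. A fingertip pressed on the top grips without slip, so the pin travels half as far as it.
- pin_end_a (a point): Tip of one handle, on the pin's axis, 145 mm from its middle along +x of the pin.
- pin_end_b (a point): Tip of the other handle, on the pin's axis, 145 mm from its middle along -x of the pin.
- tin: Closed steel bento tin, a rounded box 98 x 143 x 53 mm high, its length roughly along the grooves, standing to dry at the sink end of the drainer. Origin at the centre of its underside, z up.
- ramekin: Open clear glass ramekin, round, 88 mm in diameter and 45 mm high, standing to dry at the sink end of the drainer. Origin at the centre of its underside.
- steamer: Small round bamboo steamer basket with closed lid, 143 mm in diameter and 84 mm high, standing to dry at the sink end of the drainer. Origin at the centre of its underside. Tin, ramekin and steamer stand side by side in any order.
- chopstick_case: Closed pink plastic chopstick case, a slim box 235 x 32 x 20 mm high, lying on the worktop behind the pin, on the side away from the sink. Origin at the centre of its underside, its length along x.

How it is judged:
On the way, in this order (a step that is already met when the one before it is completed fails the run):
1. the pin has rolled over by about half a turn (angle between pin's own z axis and vertical above 2.2 rad), for 0.02 s.
2. the pin has rolled on past three quarters of a turn (angle between pin's own z axis and vertical below 1.6 rad), for 0.02 s.
At the end, for the whole second after the job is handed in: The pin lies still (under 10 mm/s) on the worktop, both handle tips over the grooves: 0 to 115 mm past their open end and within the 420 mm width. It was rolled, never lifted over 12 mm; nothing else was bumped by it or moved over 8 mm (x of pin_end_a in the frame of drainer between -0.21 and 0.21 m and y of pin_end_a in the frame of drainer between -0.135 and -0.02 m and z of pin_end_a in the frame of drainer between 0.018 and 0.03 m and x of pin_end_b in the frame of drainer between -0.21 and 0.21 m and y of pin_end_b in the frame of drainer between -0.135 and -0.02 m and z of pin_end_b in the frame of drainer between 0.018 and 0.03 m and linear speed of pin below 0.01 m/s and distance of each of tin, ramekin, steamer, chopstick_case from where it was at the start of the episode below 0.008 m); the robot touches nothing.
It fails at once if the rolling pin is lifted off the worktop (z of pin in the frame of drainer above 0.036 m).
It fails at once if the rolling pin falls into the sink or off the worktop (z of pin in the frame of drainer below 0 m).
It fails at once if the fingers reach down past the pin's mid-height while touching it (gripped, or shoved from the side, instead of rolled from the top) (contact force between the fingers and pin above 0.5 N and z of the grasp point in the frame of drainer below 0.043 m).
It fails at once if the bento tin, ramekin, steamer or chopstick case is shifted or tipped (distance of any of tin, ramekin, steamer, chopstick_case from where it was at the start of the episode above 0.008 m or angle between any of tin, ramekin, steamer, chopstick_case's own z axis and vertical above 0.15 rad).
It fails at once if the rolling pin bumps the bento tin, ramekin, steamer or chopstick case (contact force between pin and tin above 0.5 N or contact force between pin and ramekin above 0.5 N or contact force between pin and steamer above 0.5 N or contact force between pin and chopstick_case above 0.5 N).
It also fails if it takes over 69 s, if anything falls off the work surface, if the arm or the gripper's body presses on something with over 40 N, if the wrist force passes 120 N, or if a joint passes its speed limit or range.

### The arm

A 6-joint arm with a two-finger parallel gripper is mounted at the origin on the work surface. World frame = base frame: x ahead of the robot, y to its left, z up, the work surface at z = 0. Lengths are in m, angles in rad, forces in N, time in s.
With the tool pointing down it reaches from about 0.325 to 0.9 m from the base axis. Payload 6.1 kg.
Tool frame: the origin (TCP) lies at the very end of the fingers, on their centre line; the grasp point (between the pads) lies 19 mm behind it; y points along the fingers, z is the direction in which the jaws open and shut, and the axes are right-handed (so a half turn about y gives the same grasp; the last joint's range is limited). The gripper opens to 85 mm and grips with 20 to 120 N. Pads are 22 mm wide; open, the fingers measure 114 mm over their backs; the gripper's body (76 mm by 85 mm) begins 54 mm behind the grasp point. The pads swing forward as they close: fully open they stand 13 mm farther back than shut.
Start: joints at [1.007, 0.22, 1.526, -0, 1.395, -0.126], TCP at [0.265, 0.566, 0.231] pointing down, gripper open.
Joint ranges: [-2.98, 2.98], [-0.91, 2.08], [0.09, 2.57], [-1.24, 4.39], [0.2, 2.65], [-2.68, 2.68]. Speed limits (rad/s): [2.57, 2.57, 3.01, 3.14, 3.14, 3.14].

### API

Orientations are given as a unit quaternion [x, y, z, w].
In Python, from workcell import readout, cams, manip gives the robot as it stands.
- The arm moves only by the tool servo_tool, never from a script. Its argument "targets" is a list of rows, each a list of 6 numbers: the shift along the tool's x, y, z in units of 40 cm (1.0 is 40 cm), then the turn, a rotation vector about the tool's x, y, z in units of pi rad (1.0 is pi rad). In form: [[x, y, z, ax, ay, az], ...]. A call has 1 to 20 rows; each row is the pose to reach, as a shift and turn from the pose commanded when the call began, along the tool's axes at that moment, turning the shorter way round; what a row does not reach only later rows make up. A row lasts 1/10 s, in which the tool goes at most 50 mm and 8.59 degrees, less where a joint would pass 70% of its speed; a pose out of reach is approached as far as the arm can. A call with a number of a shift or a turn outside -1 to 1 is refused whole. A call with a gripper value outside its range is refused whole. "claw" is the opening, from -1 (shut) to 1 (fully open), set as the call begins (left out, the last holds). The fingers move at their own pace and stop on an object; "grip_force" is the grip in N (left out, the last holds). Time passes only in rows, so rows that repeat a pose let the fingers close. It gives the time, the measured TCP pose, the force and the opening at its end, in the units of the state.
- readout.sense(): the state, without advancing time (a new reading comes with each control period).
- cams.grab_frame(name): name is "scene" or "top" or "wrist"; returns the picture (384x512x3 uint8, red, green, blue); there is no depth.
- cams.calibration(name): a dict with "vfov" (degrees; the focal length in pixels is half the picture's height over the tangent of half this angle, whatever the lens; pixels are square), "cx", "cy" (the principal point, pixels), "k1" (the pictures are not rectified: a ray, as slopes to the right and down, at radius r is drawn at 1 + k1 r^2 times it, then the intrinsics apply), "R" (3x3) and "t" (3): a world point X has camera coordinates R X + t; the wrist camera has in their place "tool_from_camera" (4x4, takes a point from camera to tool coordinates, whose origin is the TCP and whose axes are the tool frame's). Camera axes: x right, y down, z forward; pixel columns grow to the right and rows downward; lengths in m; the calibration is good to about 2 mm. A picture is of the moment at which its call begins: read the wrist's pose just before it. calibration takes no time and is no camera call.
- manip.finish_job(): hands the job in, once; it reports no verdict.
The state is a dict: "clock": time; "q": joint angles; "joint_velocities": joint speeds; "effort": joint torques, N m; "tcp_pos": TCP position; "tcp_rot": TCP orientation; "wrist_force": force on the tool from outside, world axes, zero at the start; "wrist_torque": the same for the moment, N m; "width": finger opening in m.
Only numpy, scipy, OpenCV 4.12 (cv2) and the standard library are available. Lean on these libraries where they do the work, as an engineer would, in place of code of your own. Each camera call takes 0.05 s, during which the arm holds its last target.

## Working session

There is one attempt and no reset: what is moved stays moved. The work goes in short steps, Python scripts to look and compute and a tool call to move; the robot and the scene stay as the last step left them, time stands still between calls to the robot, and variables do not carry over. Pictures are saved under pics/ and viewed, and the job is handed in when it is done.

Besides the shell and the picture viewer there is one more tool, called after ">>>" as name(argument=value, ...), one argument or row to a line, values as JSON. servo_tool: Moves the arm, as the interface text tells. Shifts and turns lie within -1 to 1; 1 stands for 40 cm of shift or pi rad of turn. Its arguments: {"type":"object","properties":{"targets":{"type":"array","items":{"type":"array","items":{"type":"number"}}},"claw":{"type":"number"},"grip_force":{"type":"number"}},"required":["targets"]}

```bash
mkdir -p pics; ls; python3 - <<'E'
from workcell import readout, cams, manip
import cv2
print(readout.sense())
for n in ["scene","top"]:
    im=cams.grab_frame(n); cv2.imwrite(f"pics/{n}0.png",im[:,:,::-1]); 
for n in ["scene","top","wrist"]: print(cams.calibration(n))
E
```

```text
pics
{'clock': 0.0, 'q': array([ 1.00693095e+00,  2.21205109e-01,  1.52761423e+00,  4.02052476e-05,
        1.39468362e+00, -1.26107931e-01]), 'joint_velocities': array([-1.30348454e-03, -2.22867008e-04, -6.49707781e-04, -6.73984328e-04,
        8.17201280e-05,  3.04170930e-04]), 'effort': array([ 4.74258286e-04, -4.96902180e+01, -3.89394200e+01, -4.07528398e-05,
        1.11160267e-02,  1.21568530e-05]), 'tcp_pos': array([0.26461754, 0.56555846, 0.2302106 ]), 'tcp_rot': array([ 0.69086631, -0.15378175,  0.1532986 , -0.68960457]), 'wrist_force': array([ 0.28307811, -0.39328989,  0.51299694]), 'wrist_torque': array([0.02742942, 0.02487747, 0.00566537]), 'width': 0.0852231802837825}
{'vfov': 45.690927049014945, 'cx': 252.3782632176909, 'cy': 195.1405682242886, 'k1': -0.14721730120147028, 'R': array([[-0.81882925,  0.5738043 , -0.01634857],
       [ 0.42398484,  0.58534383, -0.69109294],
       [-0.38698256, -0.57281866, -0.72258098]]), 't': array([ 0.41921896, -0.22290617,  1.61273824])}
{'vfov': 57.37735756502651, 'cx': 251.802917026607, 'cy': 190.27093114603937, 'k1': -0.05871259198440813, 'R': array([[ 0.02567269, -0.99961044,  0.01094939],
       [-0.99454655, -0.02664711, -0.100832  ],
       [ 0.10108449, -0.00830105, -0.99484321]]), 't': array([0.03971132, 0.56096243, 0.9684714 ])}
{'vfov': 71.65366092467922, 'cx': 255.52597196221552, 'cy': 192.8284269628055, 'k1': -0.016050276027982185, 'tool_from_camera': array([[-1.02224430e-03,  9.57731619e-01,  2.87661434e-01,
        -7.37733195e-02],
       [-2.77556943e-04, -2.87661845e-01,  9.57732001e-01,
        -1.42423670e-01],
       [ 9.99999439e-01,  8.99193650e-04,  5.59885742e-04,
         2.65387700e-04],
       [ 0.00000000e+00,  0.00000000e+00,  0.00000000e+00,
         1.00000000e+00]])}
```

View pics/scene0.png

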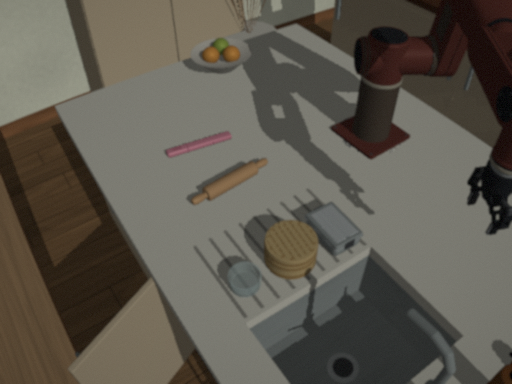

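View pics/top0.png

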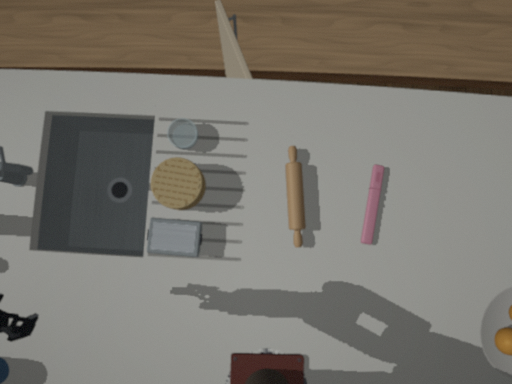

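The top view shows the sink at left (+y), the grooves at cols ~152–246, the pin at about (295,195) and the case at (372,205). The tin, steamer and ramekin stand at cols 150–205. I'll zoom in to measure.

```bash
python3 - <<'E'
import cv2
im=cv2.imread("pics/top0.png")
c=im[80:280,140:400]; c=cv2.resize(c,None,fx=3,fy=3,interpolation=cv2.INTER_CUBIC)
c=cv2.convertScaleAbs(c,alpha=1.5)
for i in range(0,260,20):
    cv2.putText(c,str(140+i),(i*3,10),0,.35,(0,0,255),1); cv2.line(c,(i*3,12),(i*3,20),(0,0,255),1)
for i in range(0,200,20):
    cv2.putText(c,str(80+i),(0,i*3+4),0,.35,(0,0,255),1)
cv2.imwrite("pics/topz.png",c)
E
```

```text
(no output)
```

View pics/topz.png

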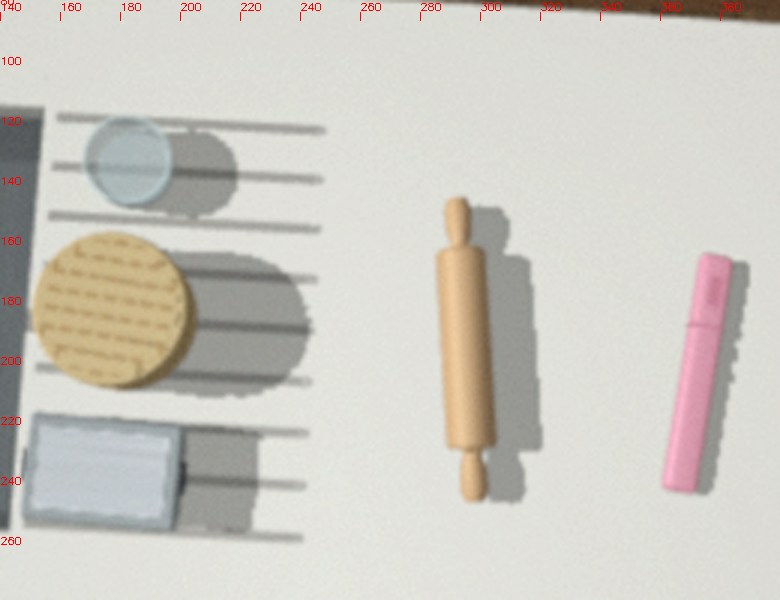

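```bash
cat > h.py <<'E'
import numpy as np, cv2
from workcell import readout, cams, manip
def K(c):
    f=192/np.tan(np.radians(c['vfov']/2)); return np.array([[f,0,c['cx']],[0,f,c['cy']],[0,0,1]])
def back(name,px,z):
    c=cams.calibration(name); 
    n=cv2.undistortPoints(np.array(px,float).reshape(-1,1,2),K(c),np.array([c['k1'],0,0,0,0])).reshape(-1,2)
    d=np.c_[n,np.ones(len(n))]@c['R']; o=-c['R'].T@c['t']
    z=np.broadcast_to(z,len(d)); s=(z-o[2])/d[:,2]; return o+d*s[:,None]
def zm(a): a=np.array(a,float); return (a-1)/3+[140,80]
def drain():
    op=back("top",zm([(325,131),(322,180),(319,230),(316,280),(312,331),(311,382),(308,434),(305,486),(302,538)]),0)[:,:2]
    sk=back("top",zm([(57,117),(53,166),(49,215),(37,367)]),0)[:,:2]
    return op,sk
E
python3 - <<'E'
from h import *
np.set_printoptions(precision=4,suppress=True)
op,sk=drain(); print(op,sk)
print("len",np.linalg.norm(op[:3]-sk[:3],axis=1),"w",np.linalg.norm(op[0]-op[-1]))
# fit frame: drainer x,y ; y direction into sink
k=np.arange(9); 
px=np.polyfit(k,op,1); xd=-px[0]/np.linalg.norm(px[0]); 
print("spacing",np.linalg.norm(px[0]))
g=(sk[:3]-op[:3]).mean(0); g/=np.linalg.norm(g); print("ydir",g,"xdir",xd, "dot",g@xd)
e=back("top",zm([(457,198),(473,501)]),.024)[:,:2]
b=back("top",zm([(436,250),(485,247),(446,450),(495,446)]),.024)[:,:2]
print("pin ends",e,np.linalg.norm(e[0]-e[1]),e.mean(0)); print("barrel",b,b.mean(0))
a=(e[0]-e[1]);print("pin ang",np.degrees(np.arctan2(a[1],a[0])),"groove ang",np.degrees(np.arctan2(g[1],g[0])),np.degrees(np.arctan2(xd[1],xd[0])))
o=op.mean(0)
for nm,p in [("e",e),("op",op)]:
    d=p-o; print(nm,"x",d@xd,"y from open end",d@g)
t=back("top",zm([(180,425),(175,530),(195,305),(172,160)]),[.053,.053,.06,.04])[:,:2]
print("obst near edges y",t,(t-o)@g,(t-o)@xd)
E
```

```text
[[0.763  0.0707]
 [0.7131 0.0723]
 [0.6628 0.0739]
 [0.613  0.0754]
 [0.5627 0.078 ]
 [0.5131 0.0775]
 [0.4628 0.079 ]
 [0.413  0.0805]
 [0.3635 0.082 ]] [[0.7705 0.3385]
 [0.7204 0.3396]
 [0.6708 0.3407]
 [0.5204 0.3443]]
len [0.2679 0.2674 0.267 ] w 0.39967565889685325
spacing 0.049988931058705326
ydir [0.0285 0.9996] xdir [ 0.9996 -0.0274] dot 0.0010613303919139593
pin ends [[ 0.6932 -0.0588]
 [ 0.4039 -0.078 ]] 0.28987791216233105 [ 0.5485 -0.0684]
barrel [[ 0.6416 -0.0392]
 [ 0.6459 -0.0864]
 [ 0.451  -0.0517]
 [ 0.4559 -0.0981]] [ 0.5486 -0.0688]
pin ang 3.8002753766672948 groove ang 88.36787781948877 -1.571312416969347
e x [ 0.1338 -0.1548] y from open end [-0.1316 -0.159 ]
op x [ 0.2001  0.1502  0.0998  0.05   -0.0003 -0.0499 -0.1002 -0.1501 -0.1996] y from open end [-0.0002 -0.      0.0001  0.0003  0.0014 -0.0005 -0.0004 -0.0004 -0.0003]
obst near edges y [[0.4677 0.1955]
 [0.3726 0.1964]
 [0.5778 0.1851]
 [0.7188 0.2153]] [0.1161 0.1143 0.1089 0.1431] [-0.0985 -0.1936  0.0118  0.1519]
```

```bash
cat >> h.py <<'E'
from scipy.spatial.transform import Rotation as Ro
def plan(pos,ang=None):
    s=readout.sense(); R=Ro.from_quat(s['tcp_rot']); d=R.as_matrix().T@(np.array(pos)-s['tcp_pos'])
    rv=np.zeros(3)
    if ang is not None:
        for a in (ang,ang+180):
            z=np.array([np.cos(np.radians(a)),np.sin(np.radians(a)),0]); y=np.array([0,0,-1.]); x=np.cross(y,z)
            T=Ro.from_matrix(np.c_[x,y,z]); r=(R.inv()*T).as_rotvec()
            print("turn opt",a,r/np.pi)
    print("shift units",d/.4)
E
python3 - <<'E'
from h import *
np.set_printoptions(precision=4,suppress=True)
s=readout.sense(); print(Ro.from_quat(s['tcp_rot']).as_matrix())
plan([.548,-.079,.12],93.8)
E
```

```text
[[ 0.9057 -0.001   0.424 ]
 [-0.424  -0.0015  0.9057]
 [-0.0003 -1.     -0.0018]]
turn opt 93.8 [ 0.0005 -0.1605 -0.0002]
turn opt 273.8 [0.0003 0.8395 0.0007]
shift units [ 1.3248  0.2775 -1.1587]
```

>>> servo_tool(
  targets=[
    [0.66,0,-0.58,0,-0.08,0],
    [0.66,0,-0.58,0,-0.1605,0],
    [0.66,0,-0.58,0,-0.1605,0],
    [0.66,0,-0.58,0,-0.1605,0],
    [0.66,0,-0.58,0,-0.1605,0],
    [0.66,0,-0.58,0,-0.1605,0],
    [0.66,0,-0.58,0,-0.1605,0],
    [0.66,0,-0.58,0,-0.1605,0],
    [0.66,0,-0.58,0,-0.1605,0],
  ],
  claw=-1,
  grip_force=20,
)

```text
clock: 1.0
tcp_pos: [0.4061, 0.2428, 0.2311]
tcp_rot: [-0.707, -0.022, 0.022, 0.707]
wrist_force: [-0.0, 0.5, 0.2]
width: 0.0003
```

```bash
python3 - <<'E'
from h import *
np.set_printoptions(precision=4,suppress=True)
s=readout.sense(); print(s['clock'],s['tcp_pos'],s['width'])
plan([.548,-.079,.12],93.8)
E
```

```text
1.0 [0.4061 0.2428 0.2311] 0.0003220922644879873
turn opt 93.8 [-0.0001 -0.0011 -0.0001]
turn opt 273.8 [ 0.0002  0.9989 -0.0001]
shift units [ 0.3036  0.2775 -0.8251]
```

>>> servo_tool(
  targets=[
    [0.304,0,-0.825,0,-0.001,0],
    [0.304,0,-0.825,0,-0.001,0],
    [0.304,0,-0.825,0,-0.001,0],
    [0.304,0,-0.825,0,-0.001,0],
    [0.304,0,-0.825,0,-0.001,0],
    [0.304,0,-0.825,0,-0.001,0],
    [0.304,0.1,-0.825,0,-0.001,0],
    [0.304,0.277,-0.825,0,-0.001,0],
    [0.304,0.277,-0.825,0,-0.001,0],
    [0.304,0.277,-0.825,0,-0.001,0],
    [0.304,0.277,-0.825,0,-0.001,0],
  ],
)

```text
clock: 2.1
tcp_pos: [0.549, -0.0756, 0.1205]
tcp_rot: [-0.706, -0.025, 0.026, 0.707]
wrist_force: [0.4, -0.0, 0.7]
width: -0.0005
```

```bash
python3 - <<'E'
from h import *
np.set_printoptions(precision=4,suppress=True)
s=readout.sense(); print(s['clock'],s['tcp_pos'],s['width'])
plan([.548,-.079,.052],93.8)
for n in ["top","wrist"]:
    im=cams.grab_frame(n); cv2.imwrite(f"pics/{n}1.png",im[:,:,::-1])
    if n=="top":
        c=cv2.resize(im[80:280,140:400,::-1],None,fx=3,fy=3); cv2.imwrite("pics/top1z.png",c)
E
```

```text
2.1 [ 0.549  -0.0756  0.1205] -0.000504714897127428
turn opt 93.8 [-0.0003  0.0016 -0.0004]
turn opt 273.8 [-0.0006 -0.9984  0.0005]
shift units [-0.003   0.1712 -0.0086]
```

View pics/wrist1.png

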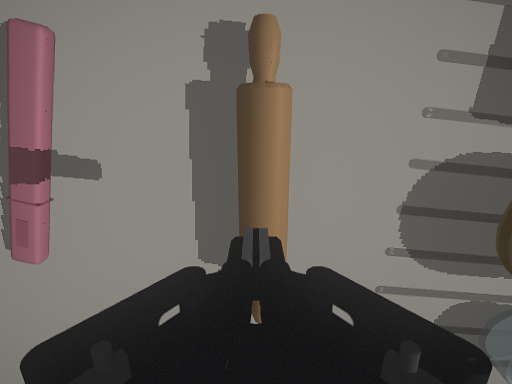

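View pics/top1z.png

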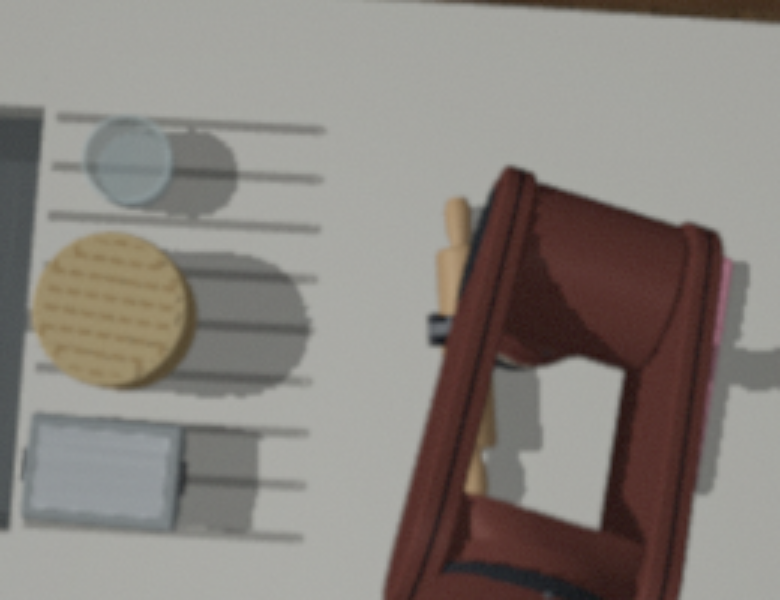

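```bash
python3 - <<'E'
from h import *
np.set_printoptions(precision=1,suppress=True)
c=cams.calibration("wrist"); T=np.linalg.inv(c['tool_from_camera'])
for p in [(-.011,0,-.0145),(-.011,0,.0145),(-.011,0,-.008),(-.011,0,.008),(.011,0,.008),(-.011,-.019,.0145),(.011,-.019,.0145)]:
    q=T[:3,:3]@np.array(p)+T[:3,3]; print(p,(K(c)@(q/q[2]))[:2])
print(readout.sense()['q'])
im=cv2.imread("pics/wrist1.png")[200:330,180:340]; im=cv2.convertScaleAbs(im,alpha=2.5,beta=20)
cv2.imwrite("pics/tip.png",cv2.resize(im,None,fx=4,fy=4))
E
```

```text
(-0.011, 0, -0.0145) [229.6 225.4]
(-0.011, 0, 0.0145) [279.5 225.5]
(-0.011, 0, -0.008) [240.8 225.5]
(-0.011, 0, 0.008) [268.3 225.5]
(0.011, 0, 0.008) [267.8 259. ]
(-0.011, -0.019, 0.0145) [282.8 240.5]
(0.011, -0.019, 0.0145) [281.5 277.7]
[-0.3  0.2  1.8  0.   1.2 -1.9]
```

View pics/tip.png

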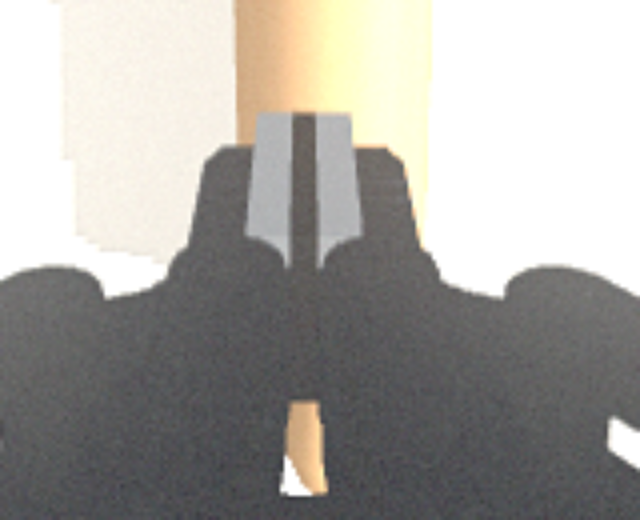

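>>> servo_tool(
  targets=[
    [0,0,-0.0025,0,0.05,0],
    [0,0,-0.0025,0,0.1,0],
    [0,0,-0.0025,0,0.15,0],
    [0,0.02,-0.0025,0,0.2,0],
    [0,0.04,-0.0025,0,0.25,0],
    [0,0.06,-0.0025,0,0.3,0],
    [0,0.08,-0.0025,0,0.35,0],
    [0,0.1,-0.0025,0,0.4,0],
    [0,0.12,-0.0025,0,0.45,0],
    [0,0.14,-0.0025,0,0.5,0],
    [0,0.151,-0.0025,0,0.5015,0],
    [0,0.151,-0.0025,0,0.5015,0],
    [0,0.151,-0.0025,0,0.5015,0],
  ],
)

```text
clock: 3.5
tcp_pos: [0.5505, -0.078, 0.0621]
tcp_rot: [-0.516, 0.482, -0.484, 0.517]
wrist_force: [1.0, -0.0, -0.4]
width: 0.0002
```

```bash
python3 - <<'E'
from h import *
np.set_printoptions(precision=4,suppress=True)
s=readout.sense(); print(s['clock'],s['tcp_pos'],s['q'],s['wrist_force']); print(Ro.from_quat(s['tcp_rot']).as_matrix())
plan([.549,-.0766,.048],3.8)
for n in ["wrist","scene"]:
    im=cams.grab_frame(n); cv2.imwrite(f"pics/{n}2.png",im[:,:,::-1])
E
```

```text
3.5 [ 0.5505 -0.078   0.0621] [-0.2827  0.2406  1.844   0.0001  1.0537 -0.3506] [ 0.9751 -0.0134 -0.354 ]
[[ 0.0678  0.0032  0.9977]
 [-0.9977 -0.0009  0.0678]
 [ 0.0011 -1.      0.0031]]
turn opt 3.8 [-0.001   0.0005  0.0003]
turn opt 183.8 [ 0.0005 -0.9995  0.0016]
shift units [-0.0038  0.0353 -0.0036]
```

View pics/wrist2.png

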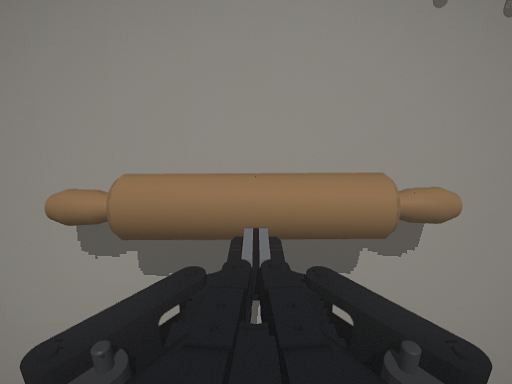

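View pics/scene2.png

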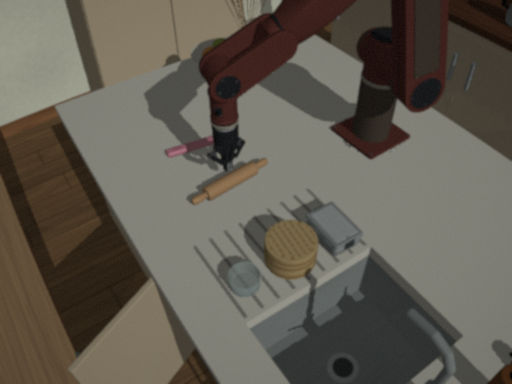

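```bash
cat >> h.py <<'E'
def wrist_axis(r1,r2,col=254,s=None):
    "bisector of silhouette rows -> axis point at height .024, in tool coords & world"
    s=s or readout.sense(); c=cams.calibration("wrist"); T=c['tool_from_camera']
    n=cv2.undistortPoints(np.array([[col,r1],[col,r2]],float).reshape(-1,1,2),K(c),np.array([c['k1'],0,0,0,0])).reshape(-1,2)
    d=np.c_[n,[1,1]]; d/=np.linalg.norm(d,axis=1)[:,None]; b=d.sum(0); 
    half=np.arccos(d[0]@d[1])/2
    R=Ro.from_quat(s['tcp_rot']).as_matrix(); o=R@T[:3,3]+s['tcp_pos']; w=R@T[:3,:3]@b
    P=o+w*(.024-o[2])/w[2]
    b/=np.linalg.norm(b); P2=o+R@T[:3,:3]@b*(.024/np.sin(half))
    return P,P2,R.T@(P-s['tcp_pos'])
E
python3 - <<'E'
from h import *
np.set_printoptions(precision=4,suppress=True)
for r in wrist_axis(173.5,240): print(r)
E
```

```text
[ 0.5483 -0.0689  0.024 ]
[ 0.5483 -0.0698  0.0215]
[-0.0094  0.0376 -0.0013]
```

>>> servo_tool(
  targets=[
    [-0.0035,0.01,-0.003,0,0,0],
    [-0.0035,0.02,-0.003,0,0,0],
    [-0.0035,0.027,-0.003,0,0,0],
    [-0.0035,0.03,-0.003,0,0,0],
    [-0.0035,0.03,-0.003,0,0,0],
  ],
)

```text
clock: 4.1
tcp_pos: [0.5475, -0.077, 0.048]
tcp_rot: [0.516, -0.484, 0.483, -0.516]
wrist_force: [-1.3, -0.8, 1.5]
width: -0.0
```

>>> servo_tool(
  targets=[
    [0,0.0025,0,0,0,0],
    [0,0.0025,0,0,0,0],
  ],
)

```text
clock: 4.3
tcp_pos: [0.5476, -0.0772, 0.0478]
tcp_rot: [0.516, -0.484, 0.483, -0.516]
wrist_force: [-4.5, -0.7, 7.9]
width: 0.0
```

>>> servo_tool(
  targets=[
    [0,0.0025,0,0,0,0],
    [0,0.0025,0,0,0,0],
  ],
)

```text
clock: 4.5
tcp_pos: [0.5477, -0.0775, 0.0477]
tcp_rot: [0.516, -0.483, 0.483, -0.516]
wrist_force: [-8.5, -1.2, 14.3]
width: 0.0002
```

>>> servo_tool(
  targets=[
    [-0.005,0,0,0,0,0],
    [-0.015,0,0,0,0,0],
    [-0.027,0,0,0,0,0],
    [-0.039,0,0,0,0,0],
    [-0.051,0,0,0,0,0],
    [-0.063,0,0,0,0,0],
    [-0.073,0,0,0,0,0],
    [-0.08,0,0,0,0,0],
    [-0.082,0,0,0,0,0],
    [-0.082,0,0,0,0,0],
  ],
)

```text
clock: 5.5
tcp_pos: [0.5453, -0.0443, 0.0476]
tcp_rot: [0.516, -0.484, 0.483, -0.516]
wrist_force: [-7.9, -0.4, 15.5]
width: 0.0001
```

```bash
python3 - <<'E'
from h import *
np.set_printoptions(precision=4,suppress=True)
s=readout.sense(); print(s['clock'],s['tcp_pos'],s['wrist_force'])
im=cams.grab_frame("wrist"); cv2.imwrite(f"pics/wrist3.png",im[:,:,::-1])
E
```

```text
5.5 [ 0.5453 -0.0443  0.0476] [-7.9359 -0.3632 15.5382]
```

View pics/wrist3.png

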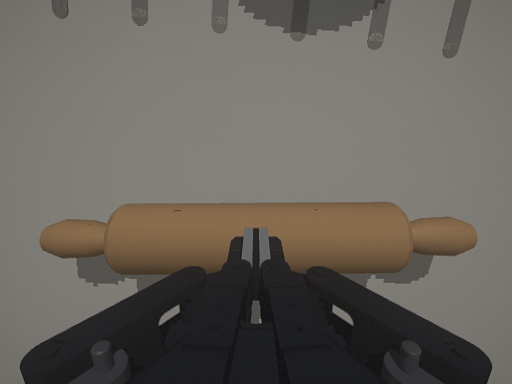

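```bash
python3 - <<'E'
from h import *
np.set_printoptions(precision=4,suppress=True)
for r in wrist_axis(203,273.5,150): print(r)
E
```

```text
[ 0.4731 -0.0575  0.024 ]
[ 0.4726 -0.058   0.0229]
[ 0.0084  0.0237 -0.0729]
```

>>> servo_tool(
  targets=[
    [0,-0.01,0,0,0,0],
    [0,-0.025,0,0,0,0],
    [0.02,-0.025,0,0,0,0],
    [0.0425,-0.025,0,0,0,0],
    [0.0425,-0.025,0,0,0,0],
    [0.0425,-0.012,0,0,0,0],
    [0.0425,-0.003,0,0,0,0],
    [0.0425,0,0,0,0,0],
    [0.0425,0,0,0,0,0],
    [0.0375,0,0,0,0,0],
    [0.0275,0,0,0,0,0],
    [0.0155,0,0,0,0,0],
    [0.0035,0,0,0,0,0],
    [-0.0085,0,0,0,0,0],
    [-0.0205,0,0,0,0,0],
    [-0.0305,0,0,0,0,0],
    [-0.0375,0,0,0,0,0],
    [-0.04,0,0,0,0,0],
    [-0.04,0,0,0,0,0],
  ],
)

```text
clock: 7.45
tcp_pos: [0.5444, -0.028, 0.0476]
tcp_rot: [0.516, -0.484, 0.483, -0.516]
wrist_force: [-8.3, 0.5, 17.3]
width: 0.0002
```

```bash
python3 - <<'E'
from h import *
np.set_printoptions(precision=4,suppress=True)
s=readout.sense(); print(s['clock'],s['tcp_pos'],s['wrist_force'])
im=cams.grab_frame("wrist"); cv2.imwrite(f"pics/wrist4.png",im[:,:,::-1])
E
```

```text
7.45 [ 0.5444 -0.028   0.0476] [-8.2964  0.5199 17.2867]
```

View pics/wrist4.png

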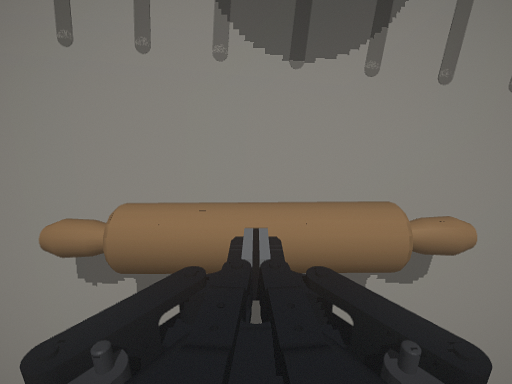

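Same relative pose as after stroke 1: barrel at rows 203–273, no slip. I'll repeat the cycle.

>>> servo_tool(
  targets=[
    [0,-0.01,0,0,0,0],
    [0,-0.025,0,0,0,0],
    [0.02,-0.025,0,0,0,0],
    [0.0425,-0.025,0,0,0,0],
    [0.0425,-0.025,0,0,0,0],
    [0.0425,-0.012,0,0,0,0],
    [0.0425,-0.003,0,0,0,0],
    [0.0425,-0.001,0,0,0,0],
    [0.0425,-0.001,0,0,0,0],
    [0.0375,-0.001,0,0,0,0],
    [0.0275,-0.001,0,0,0,0],
    [0.0155,-0.001,0,0,0,0],
    [0.0035,-0.001,0,0,0,0],
    [-0.0085,-0.001,0,0,0,0],
    [-0.0205,-0.001,0,0,0,0],
    [-0.0305,-0.001,0,0,0,0],
    [-0.0375,-0.001,0,0,0,0],
    [-0.0405,-0.001,0,0,0,0],
    [-0.0405,-0.001,0,0,0,0],
  ],
)

```text
clock: 9.4
tcp_pos: [0.5433, -0.0118, 0.0477]
tcp_rot: [0.516, -0.484, 0.483, -0.516]
wrist_force: [-6.7, 0.3, 14.7]
width: 0.0001
```

>>> servo_tool(
  targets=[
    [0,-0.01,0,0,0,0],
    [0,-0.025,0,0,0,0],
    [0.02,-0.025,0,0,0,0],
    [0.0425,-0.025,0,0,0,0],
    [0.0425,-0.025,0,0,0,0],
    [0.0425,-0.012,0,0,0,0],
    [0.0425,-0.003,0,0,0,0],
    [0.0425,0,0,0,0,0],
    [0.0425,0,0,0,0,0],
    [0.0375,0,0,0,0,0],
    [0.0275,0,0,0,0,0],
    [0.0155,0,0,0,0,0],
    [0.0035,0,0,0,0,0],
    [-0.0085,0,0,0,0,0],
    [-0.0205,0,0,0,0,0],
    [-0.0305,0,0,0,0,0],
    [-0.0375,0,0,0,0,0],
    [-0.0405,0,0,0,0,0],
    [-0.0405,0,0,0,0,0],
  ],
)

```text
clock: 11.3
tcp_pos: [0.5422, 0.0044, 0.0478]
tcp_rot: [0.516, -0.484, 0.483, -0.516]
wrist_force: [-8.1, -0.0, 15.3]
width: 0.0
```

```bash
python3 - <<'E'
from h import *
np.set_printoptions(precision=4,suppress=True)
s=readout.sense(); print(s['clock'],s['tcp_pos'],s['wrist_force'])
im=cams.grab_frame("wrist"); cv2.imwrite(f"pics/wrist5.png",im[:,:,::-1])
E
```

```text
11.3 [0.5422 0.0044 0.0478] [-8.0567 -0.039  15.3477]
```

View pics/wrist5.png

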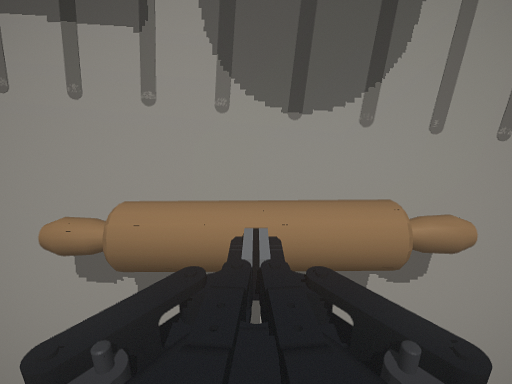

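>>> servo_tool(
  targets=[
    [0,-0.01,0,0,0,0],
    [0,-0.025,0,0,0,0],
    [0.02,-0.025,0,0,0,0],
    [0.0415,-0.025,0,0,0,0],
    [0.0415,-0.025,0,0,0,0],
    [0.0415,-0.012,0,0,0,0],
    [0.0415,-0.003,0,0,0,0],
    [0.0415,0,0,0,0,0],
    [0.0415,0,0,0,0,0],
    [0.0375,0,0,0,0,0],
    [0.0275,0,0,0,0,0],
    [0.0155,0,0,0,0,0],
    [0.0035,0,0,0,0,0],
    [-0.0085,0,0,0,0,0],
    [-0.0205,0,0,0,0,0],
    [-0.0305,0,0,0,0,0],
    [-0.0385,0,0,0,0,0],
    [-0.042,0,0,0,0,0],
    [-0.042,0,0,0,0,0],
  ],
)

```text
clock: 13.25
tcp_pos: [0.5411, 0.0212, 0.0478]
tcp_rot: [0.516, -0.484, 0.483, -0.516]
wrist_force: [-7.5, 0.9, 15.4]
width: -0.0001
```

>>> servo_tool(
  targets=[
    [0,-0.01,0,0,0,0],
    [0,-0.025,0,0,0,0],
    [0.02,-0.025,0,0,0,0],
    [0.0415,-0.025,0,0,0,0],
    [0.0415,-0.025,0,0,0,0],
    [0.0415,-0.012,0,0,0,0],
    [0.0415,-0.003,0,0,0,0],
    [0.0415,0,0,0,0,0],
    [0.0415,0,0,0,0,0],
    [0.0375,0,0,0,0,0],
    [0.0275,0,0,0,0,0],
    [0.0155,0,0,0,0,0],
    [0.0035,0,0,0,0,0],
    [-0.0085,0,0,0,0,0],
    [-0.0205,0,0,0,0,0],
    [-0.0305,0,0,0,0,0],
    [-0.038,0,0,0,0,0],
    [-0.041,0,0,0,0,0],
    [-0.041,0,0,0,0,0],
  ],
)

```text
clock: 15.15
tcp_pos: [0.54, 0.0376, 0.0477]
tcp_rot: [0.516, -0.484, 0.483, -0.516]
wrist_force: [-7.6, 0.1, 15.8]
width: 0.0004
```

>>> servo_tool(
  targets=[
    [0,-0.01,0,0,0,0],
    [0,-0.025,0,0,0,0],
    [0.02,-0.025,0,0,0,0],
    [0.0415,-0.025,0,0,0,0],
    [0.0415,-0.025,0,0,0,0],
    [0.0415,-0.012,0,0,0,0],
    [0.0415,-0.003,0,0,0,0],
    [0.0415,0,0,0,0,0],
    [0.0415,0,0,0,0,0],
    [0.0375,0,0,0,0,0],
    [0.0275,0,0,0,0,0],
    [0.0155,0,0,0,0,0],
    [0.0035,0,0,0,0,0],
    [-0.0085,0,0,0,0,0],
    [-0.0205,0,0,0,0,0],
    [-0.0305,0,0,0,0,0],
    [-0.038,0,0,0,0,0],
    [-0.041,0,0,0,0,0],
    [-0.041,0,0,0,0,0],
  ],
)

```text
clock: 17.05
tcp_pos: [0.5389, 0.054, 0.0478]
tcp_rot: [0.516, -0.484, 0.483, -0.516]
wrist_force: [-7.5, -0.2, 15.5]
width: -0.0
```

```bash
python3 - <<'E'
from h import *
np.set_printoptions(precision=4,suppress=True)
s=readout.sense(); print(s['clock'],s['tcp_pos'],s['wrist_force'])
im=cams.grab_frame("wrist"); cv2.imwrite(f"pics/wrist6.png",im[:,:,::-1])
E
```

```text
17.05 [0.5389 0.054  0.0478] [-7.517  -0.1869 15.4687]
```

View pics/wrist6.png

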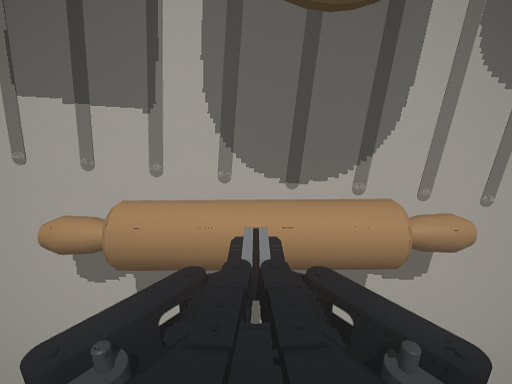

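>>> servo_tool(
  targets=[
    [0,-0.01,0,0,0,0],
    [0,-0.025,0,0,0,0],
    [0.02,-0.025,0,0,0,0],
    [0.0405,-0.025,0,0,0,0],
    [0.0405,-0.025,0,0,0,0],
    [0.0405,-0.012,0,0,0,0],
    [0.0405,-0.003,0,0,0,0],
    [0.0405,0,0,0,0,0],
    [0.0405,0,0,0,0,0],
    [0.0375,0,0,0,0,0],
    [0.0275,0,0,0,0,0],
    [0.0155,0,0,0,0,0],
    [0.0035,0,0,0,0,0],
    [-0.0085,0,0,0,0,0],
    [-0.0205,0,0,0,0,0],
    [-0.0305,0,0,0,0,0],
    [-0.0385,0,0,0,0,0],
    [-0.042,0,0,0,0,0],
    [-0.042,0,0,0,0,0],
  ],
)

```text
clock: 19.0
tcp_pos: [0.5378, 0.0708, 0.0477]
tcp_rot: [0.516, -0.484, 0.483, -0.516]
wrist_force: [-8.0, -0.5, 15.5]
width: -0.0005
```

>>> servo_tool(
  targets=[
    [0,-0.01,0,0,0,0],
    [0,-0.025,0,0,0,0],
    [0.02,-0.025,0,0,0,0],
    [0.0415,-0.025,0,0,0,0],
    [0.0415,-0.025,0,0,0,0],
    [0.0415,-0.012,0,0,0,0],
    [0.0415,-0.003,0,0,0,0],
    [0.0415,0,0,0,0,0],
    [0.0415,0,0,0,0,0],
    [0.0375,0,0,0,0,0],
    [0.0275,0,0,0,0,0],
    [0.0155,0,0,0,0,0],
    [0.0035,0,0,0,0,0],
    [-0.0085,0,0,0,0,0],
    [-0.0205,0,0,0,0,0],
    [-0.0305,0,0,0,0,0],
    [-0.038,0,0,0,0,0],
    [-0.0415,0,0,0,0,0],
    [-0.0415,0,0,0,0,0],
  ],
)

```text
clock: 20.9
tcp_pos: [0.5368, 0.0875, 0.0478]
tcp_rot: [0.516, -0.484, 0.483, -0.516]
wrist_force: [-7.2, -0.9, 15.1]
width: -0.0
```

>>> servo_tool(
  targets=[
    [0,-0.01,0,0,0,0],
    [0,-0.025,0,0,0,0],
    [0.02,-0.025,0,0,0,0],
    [0.0415,-0.025,0,0,0,0],
    [0.0415,-0.025,0,0,0,0],
    [0.0415,-0.012,0,0,0,0],
    [0.0415,-0.003,0,0,0,0],
    [0.0415,0,0,0,0,0],
    [0.0415,0,0,0,0,0],
    [0.0375,0,0,0,0,0],
    [0.0275,0,0,0,0,0],
    [0.0155,0,0,0,0,0],
    [0.0035,0,0,0,0,0],
    [-0.0085,0,0,0,0,0],
    [-0.0205,0,0,0,0,0],
    [-0.0305,0,0,0,0,0],
    [-0.038,0,0,0,0,0],
    [-0.0415,0,0,0,0,0],
    [-0.0415,0,0,0,0,0],
  ],
)

```text
clock: 22.8
tcp_pos: [0.5357, 0.1041, 0.0478]
tcp_rot: [0.516, -0.484, 0.483, -0.516]
wrist_force: [-7.5, -1.4, 14.9]
width: 0.0003
```

```bash
python3 - <<'E'
from h import *
np.set_printoptions(precision=4,suppress=True)
s=readout.sense(); print(s['clock'],s['tcp_pos'],s['wrist_force'])
im=cams.grab_frame("wrist"); cv2.imwrite(f"pics/wrist7.png",im[:,:,::-1])
im=cams.grab_frame("scene"); cv2.imwrite(f"pics/scene7.png",im[:,:,::-1])
E
```

```text
22.8 [0.5357 0.1041 0.0478] [-7.469  -1.3928 14.9254]
```

View pics/wrist7.png

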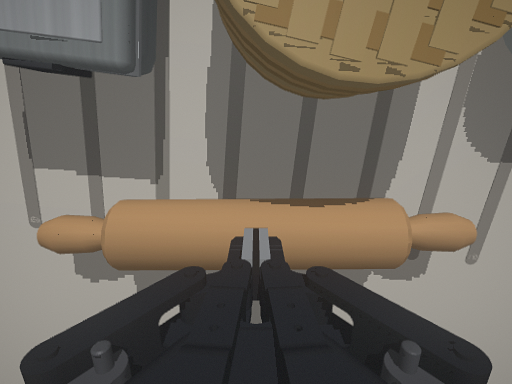

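View pics/scene7.png

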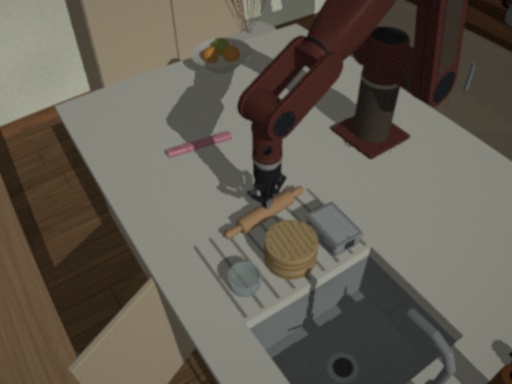

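>>> servo_tool(
  targets=[
    [0,-0.01,0,0,0,0],
    [0,-0.025,0,0,0,0],
    [0.02,-0.025,0,0,0,0],
    [0.041,-0.025,0,0,0,0],
    [0.041,-0.025,0,0,0,0],
    [0.041,-0.012,0,0,0,0],
    [0.041,-0.003,0,0,0,0],
    [0.041,0,0,0,0,0],
    [0.041,0,0,0,0,0],
    [0.0375,0,0,0,0,0],
    [0.0275,0,0,0,0,0],
    [0.0155,0,0,0,0,0],
    [0.0035,0,0,0,0,0],
    [-0.0085,0,0,0,0,0],
    [-0.0205,0,0,0,0,0],
    [-0.0285,0,0,0,0,0],
    [-0.0345,0,0,0,0,0],
    [-0.036,0,0,0,0,0],
    [-0.036,0,0,0,0,0],
    [-0.036,0,0,0,0,0],
  ],
)

```text
clock: 24.9
tcp_pos: [0.5348, 0.1184, 0.0478]
tcp_rot: [0.516, -0.484, 0.483, -0.516]
wrist_force: [-7.3, 0.3, 16.0]
width: -0.0002
```

>>> servo_tool(
  targets=[
    [0,-0.003,0,0,0,0],
    [0,-0.006,0,0,0,0],
    [0,-0.015,0,0,0,0],
    [0,-0.1,0,0,0,0],
    [0,-0.2,0,0,0,0],
    [0,-0.3,0,0,0,0],
    [0.1,-0.35,0,0,0,0],
    [0.2,-0.35,0,0,0,0],
    [0.3,-0.35,0,0,0,0],
    [0.4,-0.35,0,0,0,0],
    [0.5,-0.35,0,0,0,0],
    [0.6,-0.35,0,0,0,0],
    [0.6,-0.35,0,0,0,0],
  ],
)

```text
clock: 26.2
tcp_pos: [0.5506, -0.1261, 0.1864]
tcp_rot: [0.515, -0.484, 0.485, -0.514]
wrist_force: [0.2, 0.8, 0.3]
width: -0.0001
```

```bash
python3 - <<'E'
from h import *
np.set_printoptions(precision=4,suppress=True)
s=readout.sense(); print(s['clock'],s['tcp_pos'],s['wrist_force'])
a=cams.grab_frame("top"); b=cams.grab_frame("top"); print(np.abs(a.astype(int)-b).mean())
c=cv2.resize(a[80:280,140:400,::-1],None,fx=3,fy=3,interpolation=cv2.INTER_CUBIC); cv2.imwrite("pics/top8z.png",cv2.convertScaleAbs(c,alpha=1.4))
E
```

```text
26.2 [ 0.5506 -0.1261  0.1864] [0.1883 0.8168 0.28  ]
1.6590711805555556
```

View pics/top8z.png

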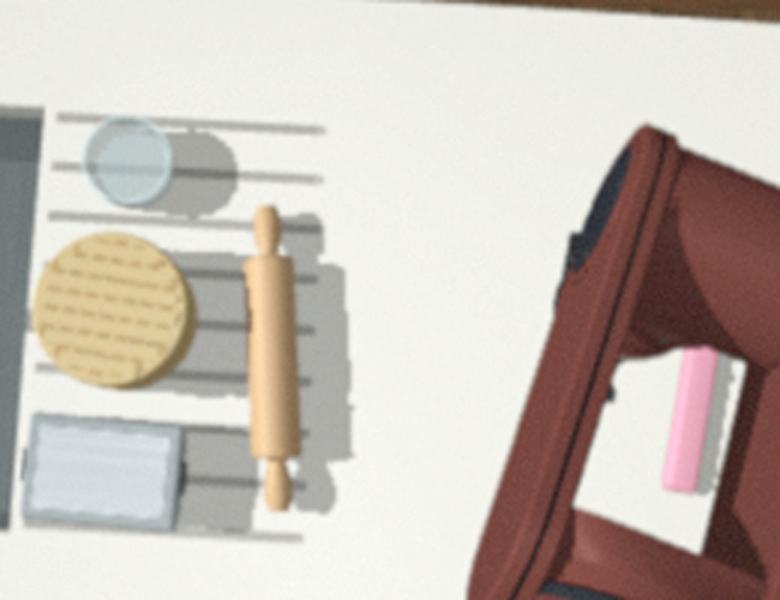

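```bash
python3 - <<'E'
from h import *
np.set_printoptions(precision=4,suppress=True)
op,sk=drain(); g=(sk[:3]-op[:3]).mean(0); g/=np.linalg.norm(g); o=op.mean(0); xd=np.array([g[1],-g[0]])
e=back("top",zm([(266,206),(278,510)]),.024)[:,:2]; print(e,(e-o)@xd,(e-o)@g)
a=cams.grab_frame("top"); c=cv2.convertScaleAbs(cv2.resize(a[80:280,140:400,::-1],None,fx=3,fy=3,interpolation=cv2.INTER_CUBIC),alpha=1.4)
p=cv2.imread("pics/top8z.png"); d=np.abs(cv2.blur(c,(7,7)).astype(int)-cv2.blur(p,(7,7)))[180:540,20:360]; print("stillness max diff",d.max(),d.mean())
E
```

```text
[[0.68   0.1253]
 [0.3911 0.1047]] [ 0.1156 -0.1726] [0.052  0.0232]
stillness max diff 4 0.5620533769063181
```

```bash
python3 -c "
from workcell import manip,readout; print(readout.sense()['clock']); print(manip.finish_job())"
```

```text
26.35
the job is handed in; nothing more can be done
None
```

I rolled the pin onto the drainer grooves with eleven short strokes of the closed fingertips along its top, pressing with about 15 N. I stopped the hand at the end of each stroke before lifting it. I then raised the hand clear and handed the job in at 26.4 s; it reports no verdict.

- **Position:** in the last top picture, the handle tips lie 52 mm and 23 mm past the grooves' open end. Across the drainer they sit at x +116 mm and −173 mm. All of this is within the limits.
- **Rolling:** the pin travelled about 0.18 m, which works out to roughly 1.2 turns. I calculated this from the distance and did not see the roll angle directly. I saw no slip or lifting.
- **Stillness:** the pin looked motionless between pictures.
- **Other items:** the tin, steamer and ramekin appear unmoved. The pin stopped about 45 mm short of the steamer, the nearest item. Only part of the chopstick case was visible in the last picture, and that part had not moved.
- **One odd reading:** while pressing, the wrist also showed a steady sideways force of about 8 N along the pin. It had no visible effect, and it was gone once the hand lifted.

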